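Reassemble a hinged burger press

ROBOT

A 6-joint arm with a two-finger parallel gripper is mounted at the origin on a cart in front of the work surface, level with it; the furniture and walls round the work are solid. World frame = base frame: x ahead of the robot, y to its left, z up, the work surface at z = 0. Lengths are in mm, angles in rad, forces in N, time in s.
With the tool pointing down it reaches from about 350 to 775 mm from the base axis. Payload 7.3 kg.
Tool frame: the origin (TCP) lies on the mounting face of the last link; the fingertips stand 178 mm ahead of it and the grasp point (between the pads) lies 159 mm ahead of it; z points along the fingers, y is the line along which they close (so a half turn about z gives the same grasp; the last joint's range is limited). The gripper opens to 92 mm and grips with 3 to 60 N. Pads are 19 mm wide; open, the fingers measure 130 mm over their backs; the gripper's body (75 mm by 190 mm) begins 47 mm behind the grasp point.
Start: joints at [1.035, 0.342, 1.524, -0, 1.275, -0.146], TCP at [199.481, 485.629, 404.741] pointing down, gripper open.
Joint ranges: [-2.53, 2.53], [-0.77, 2.02], [0.04, 2.7], [-1, 4.14], [0.28, 2.66], [-3.11, 3.11]. Speed limits (rad/s): [2.57, 2.57, 3.14, 3.14, 3.14, 3.14].

INTERFACE

Orientations are given as [roll, pitch, yaw] about the fixed x, y, z axes, in that order (R = Rz(yaw) Ry(pitch) Rx(roll)).
In Python, from plant import bot gives the robot as it stands.
- The arm moves only by the shell command python3 shift.py, which reads ROWS from standard input. ROWS is a JSON list that holds a single list of rows (three levels of brackets), with 1 to 5 rows, each of 5 numbers: the finger opening in mm, then dx, dy, dz in units of 25 mm, then a turn about the tool's z in rad; each row is the pose to reach, as a shift and turn from the pose commanded when the command began, along the tool's axes at that moment; what a row does not reach only later rows make up. A row lasts 1/8 s, in which the tool goes at most 62.5 mm and 0.188 rad, less where a joint would pass 70% of its speed; a pose out of reach is approached as far as the arm can. The fingers move at their own pace and stop on an object; the grip force is fixed at half the most. Time passes only in rows, so rows that do not move let the fingers close. It prints the time, the measured TCP pose, the force, the opening and the grip force at its end. Input that does not fit is refused with a message, and nothing moves.
- bot.get_obs(): the state, without advancing time (a new reading comes with each control period).
- bot.capture(name): name is "side" or "top"; returns a dict with "color" (420x560x3 uint8, red, green, blue), "K" (3x3 intrinsics, pixels), "R" (3x3) and "t" (3): a world point X has camera coordinates R X + t. Camera axes: x right, y down, z forward; pixel columns grow to the right and rows downward; lengths in mm; the calibration is good to about 2 mm. A picture is of the moment at which its call begins. There is no depth.
- bot.close_job(): hands the job in; it is judged then, once.
The state is a dict: "time": time; "joint_positions": joint angles; "dq": joint speeds; "tau": joint torques, N m; "tool_pos": TCP position; "tcp_rot": TCP orientation; "contact_force": force on the tool from outside, world axes, zero at the start; "moment": the same for the moment, N m; "grip_width": finger opening in mm; "finger_force": force on a finger pad.
Only numpy, scipy, OpenCV 4.12 (cv2) and the standard library are available. Lean on these libraries where they do the work, as an engineer would, in place of code of your own. Each camera call takes 0.05 s, during which the arm holds its last target. There are 200 camera calls.

TASK

The hinged burger press has been washed and is in two halves: set the upper plate flat on the base so that its two hinge knuckles drop in between the three of the base, and let go of it. Then push the hinge rod by its wooden knob straight in through all five knuckles until the knob sits against the hinge. Leave the salt shaker, spice jar and lemon where they are.

Things in the scene. Friction and masses are not known exactly. Their poses are not given: they have to be found in the camera images.
- press_base: Lower half of the press, bare metal, fixed to the worktop by suction feet: round plate 164 mm across with a short thumb tab on its -x edge and a hinge on its +x side. Origin at the centre of its underside, on the worktop; z up. Its flat upper face is 10 mm above the worktop; on that the upper plate lies
- base_hinge (a point): Middle of the base's hinge axis (along y) at base point (95, 0, 20.5) mm, axes as the base. Three fixed knuckles, tubes 21 mm across with 12.8 mm bore, cover y = -56 to -32, -7 to 7 and 32 to 56 mm; their tops are 31 mm above the worktop. The two gaps between them, 25 mm wide, are open upward
- press_top: Upper half, loose, 0.3 to 0.65 kg, bare metal, starts flat on the worktop: round plate 160 mm across, 12 mm thick, with two hinge knuckles on its +x edge and a wooden bar handle on top. Origin at the centre of its underside, z up. When assembled, its x, y, z axes are parallel to the base's (same directions) and its origin is 10 mm above the base's
- top_hinge (a point): Middle of the upper half's hinge axis (along y): its point (95, 0, 10.5) mm; meets base_hinge when in place. Two knuckles, 21 mm across with 12.8 mm bore, cover y = -29.5 to -9.5 and 9.5 to 29.5 mm (2.5 mm of play on each side in the base's gaps); their undersides are level with the plate's
- top_handle (a point): Centre of the wooden bar over the middle of the upper plate, 40 mm above its underside. The bar lies along the plate's y: 15 mm wide (x), 94 mm long, 16 mm high, with 20 mm free below it between two legs at y = +-34 mm. Take it from above, fingers closing along the plate's x
- hinge_rod: Loose rod, 0.09 kg, 11 mm across, 118 mm long, with a square wooden knob, 39 x 39 mm, 17 mm thick (with its washer). Origin on the axis at the knob's inner face: rod along its own -y, knob along +y. Starts parked on the hinge axis, its point inside the base's +y knuckle, knob resting on the worktop, axis 19.6 mm up, origin at base y = 151 to 157 mm; home is 56
- rod_tip (a point): The end of the rod, 118 mm from its origin: a cone 9 mm long, 4 mm across at the tip. Pushed in base -y by about 98 mm, it passes all five knuckles; the cone draws the loose plate into line if that is within about 3 mm
- salt_shaker: glass salt shaker with a grey top, 44 mm wide, 90 mm tall, loose, beside the work; origin at the middle of its underside. Not to be moved
- spice_jar: glass spice jar with a black lid, 41 mm wide, 105 mm tall, loose, beside the work; origin at the middle of its underside. Not to be moved
- lemon_fruit: lemon, 78 x 55 x 56 mm, loose, beside the work; origin at the middle of its underside. Not to be moved

How it is judged:
By the outcome, as a careful person would: the job done as asked, in the order asked, and still so for the second after the job is handed in, with the robot touching nothing.
It also fails if it takes over 51 s, if anything falls off the work surface, if the arm or the gripper's body presses on something with over 40 N, if the wrist force passes 120 N, or if a joint passes its speed limit or range.

## Working session

There is one attempt and no reset: what is moved stays moved. The work goes in short steps, Python scripts to look and compute and a shell command to move; the robot and the scene stay as the last step left them, time stands still between calls to the robot, and variables do not carry over. Pictures are saved under pics/ and viewed, at most 10 in all, crops included, and the job is handed in when it is done.

```bash
ls; mkdir -p pics; python3 - <<'E'
from plant import bot
import cv2
o=bot.get_obs();print(o)
for n in("side","top"):
    c=bot.capture(n);cv2.imwrite(f"pics/{n}0.png",c["color"][:,:,::-1]);print(n,c["K"].tolist(),c["R"].tolist(),c["t"].tolist())
E
```

```text
pics
plant.py
shift.py
{'time': 0.0, 'joint_positions': array([ 1.03501568e+00,  3.42713955e-01,  1.52503300e+00,  3.18976772e-05,
        1.27540189e+00, -1.45961878e-01]), 'dq': array([-1.64987948e-03, -6.53146533e-04,  1.33124107e-04, -8.23580144e-04,
       -6.95581561e-04,  1.04208936e-05]), 'tau': array([ 1.31498462e-03, -4.31244099e+01, -2.44220674e+01,  7.19234138e-02,
        5.59836463e-02, -1.52170383e-04]), 'tool_pos': array([199.39483767, 485.5082101 , 404.04372491]), 'tcp_rot': array([-3.14005744e+00, -2.56516990e-04,  2.75176438e+00]), 'contact_force': array([-0.56731165, -0.39933576,  0.41054302]), 'moment': array([-0.04473676, -0.01110922,  0.03941857]), 'finger_force': 0.0, 'grip_width': 91.52737409645557}
side [[405.81875846240155, 0.0, 284.6222050016515], [0.0, 405.81875846240155, 210.65751927625226], [0.0, 0.0, 1.0]] [[0.8620874781396399, -0.506669747886686, -0.009536593274243207], [-0.3297089761956093, -0.5465029197096444, -0.7698224144339244], [0.38483395257029895, 0.6667985642795553, -0.6381868876934442]] [-445.8679249871457, 281.37260118966685, 854.4923111169027]
top [[417.45103709304135, 0.0, 276.0654144517999], [0.0, 417.45103709304135, 201.03318760195958], [0.0, 0.0, 1.0]] [[0.0028592144767559478, -0.9999832831796615, 0.005025759027353943], [-0.9879362009947087, -0.0036028672897617763, -0.15481951463376442], [0.15483503368655926, -0.0045224670830737, -0.9879299872130437]] [104.29564582650494, 569.0446537241442, 1027.5327263913393]
```

View pics/side0.png

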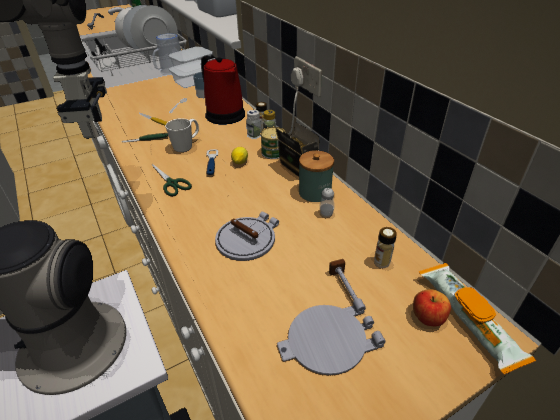

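View pics/top0.png

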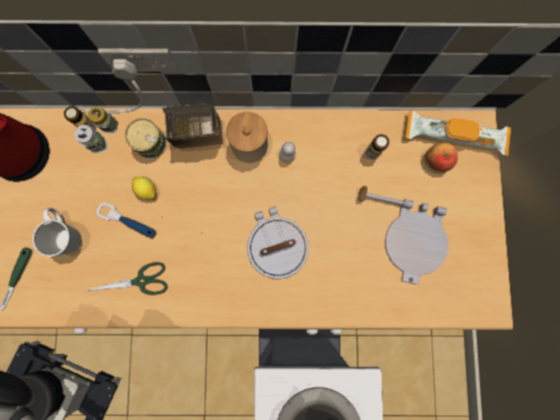

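The side view shows the base at about (328,338), the upper plate at (246,238) and the rod knob at (338,267). The top view shows the base at (416,242), the plate at (278,248), the handle from (262,254) to (296,240) and the knob at (363,193). I'll enlarge these areas for measuring.

```bash
python3 - <<'E'
import cv2,numpy as np
t=cv2.imread("pics/top0.png");s=cv2.imread("pics/side0.png")
def crop(i,x,y,w=100,h=75):
    return cv2.resize(i[y:y+h,x:x+w],(w*4,h*4),interpolation=cv2.INTER_CUBIC)
cv2.imwrite("pics/c0.png",np.vstack([np.hstack([crop(t,232,205),crop(t,352,180,100,75)]),np.hstack([crop(s,205,195),crop(s,290,250,100,75)])]))
cv2.imwrite("pics/c1.png",cv2.resize(np.hstack([t[180:290,352:452],s[255:365,275:390][:, :]]),None,fx=3.5,fy=3.5,interpolation=cv2.INTER_CUBIC))
E
```

```text
(no output)
```

View pics/c0.png

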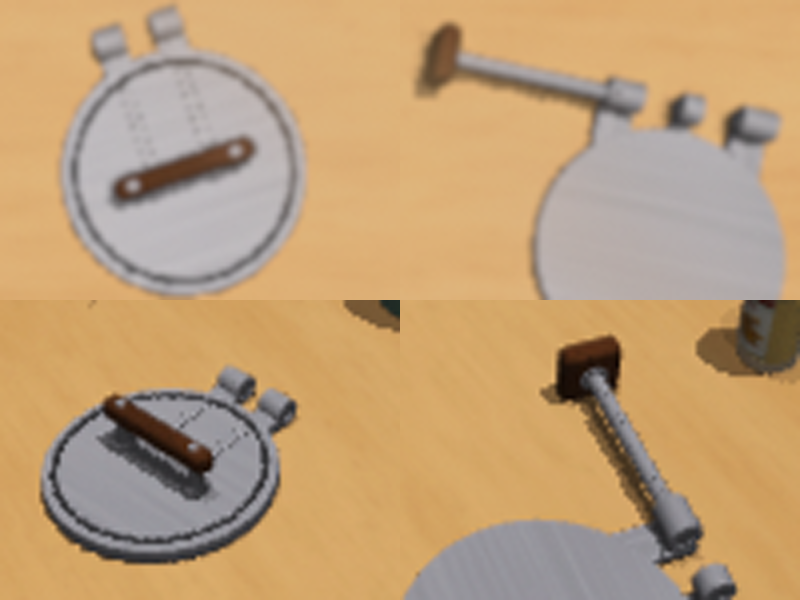

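View pics/c1.png

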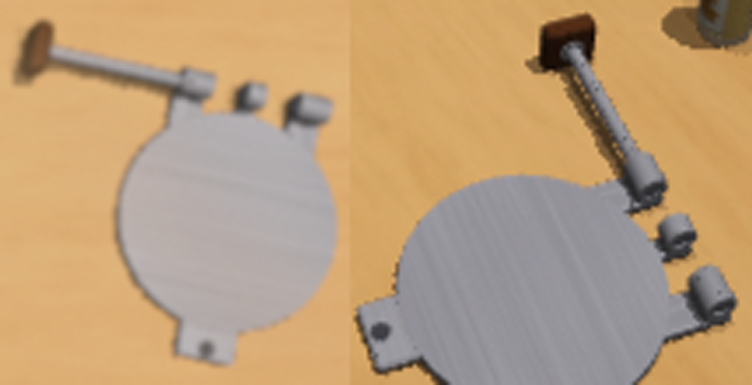

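The crops show the base yawed slightly negative and the loose plate yawed about +0.3, with both hinges on the far side. Next I'll measure with masks: disc rims as circles of known radius, the handle and knob as brown blobs, and the rod as a line.

```bash
cat > h.py <<'E'
import cv2,numpy as np
from scipy.optimize import least_squares
from plant import bot
def ray(c,uv,z):
    uv=np.atleast_2d(uv).astype(float);R,t=c["R"],c["t"]
    C=-R.T@t
    d=(np.linalg.inv(c["K"])@np.c_[uv,np.ones(len(uv))].T).T@R
    return C+d*((z-C[2])/d[:,2])[:,None]
def proj(c,X):
    p=(c["R"]@np.atleast_2d(X).T).T+c["t"];p=(c["K"]@p.T).T;return p[:,:2]/p[:,2:]
def masks(c):
    h=cv2.cvtColor(c["color"],cv2.COLOR_RGB2HSV).astype(int);H,S,V=h[...,0],h[...,1],h[...,2]
    return dict(grey=(S<70)&(V>75),brown=(S>80)&(V<135)&((H<18)|(H>170)))
def sub(m,box):
    x,y,w,hh=box;o=np.zeros(m.shape,np.uint8);o[y:y+hh,x:x+w]=m[y:y+hh,x:x+w];return o
def big(m):
    n,l,s,_=cv2.connectedComponentsWithStats(m);return (l==1+s[1:,4].argmax()).astype(np.uint8)
def circle(c,m,z,r):
    k=cv2.findContours(m,cv2.RETR_EXTERNAL,cv2.CHAIN_APPROX_NONE)[0]
    k=max(k,key=cv2.contourArea)[:,0];P=ray(c,k,z)[:,:2]
    f=lambda p:np.hypot(*(P-p[:2]).T)-p[2]
    s=least_squares(f,[*np.median(P,0),r],loss="cauchy",f_scale=1.);return s.x,P,k
def pca(P):
    m=P.mean(0);w,v=np.linalg.eigh(np.cov((P-m).T));return m,v[:,-1],w
E
cat > m.py <<'E'
from h import *
B={"top":((235,200,90,85),(350,175,105,115)),"side":((205,200,85,65),(275,255,115,125))}
for n in("top","side"):
    c=bot.capture(n);print(n,"cam",-c["R"].T@c["t"]);M=masks(c)
    for nm,b,z,r in(("ptop",B[n][0],12,80),("base",B[n][1],10,82)):
        g=big(cv2.morphologyEx(sub(M["grey"],b),cv2.MORPH_CLOSE,np.ones((3,3))))
        x,P,k=circle(c,g,z,r);print(nm,g.sum(),"circle",x.round(1))
        br=big(sub(M["brown"],b));ys,xs=np.nonzero(br);uv=np.c_[xs,ys]
        zz=48 if nm=="ptop" else 19.6
        Q=ray(c,uv,zz)[:,:2];m,d,w=pca(Q);d=d*np.sign(d[1]);a=np.ptp(Q@d)
        print(" brown n",len(uv),"mean px",uv.mean(0).round(1),"xy",m.round(1),"yaw",np.arctan2(-d[0],d[1]).round(3),"len",a.round(1),"w",np.ptp(Q@[d[1],-d[0]]).round(1))
        if nm=="base":
            # rod pixels: grey between knob and base knuckle
            gg=sub(M["grey"],b);Y,X=np.nonzero(gg);W=ray(c,np.c_[X,Y],19.6)[:,:2]
            e=W-x[:2];s=(np.hypot(*e.T)>84)&(e[:,0]>60)&(e[:,1]>75)
            mm,dd,w=pca(W[s]);dd*=np.sign(dd[1]);nn=np.array([dd[1],-dd[0]])
            print(" rod n",s.sum(),"mid",mm.round(1),"yaw",np.arctan2(-dd[0],dd[1]).round(3),"eig",w.round(1),"axis dist from centre",((mm-x[:2])@nn).round(1),"knob along",((m-x[:2])@dd).round(1),"rod range",((W[s]-x[:2])@dd).min().round(1),((W[s]-x[:2])@dd).max().round(1))
E
python3 m.py
```

```text
top cam [ 402.78354547  110.99107764 1102.70544556]
ptop 3037 circle [452.4 102.1  79. ]
 brown n 114 mean px [277.7 246.8] xy [451.7 101.7] yaw 0.32 len 60.5 w 11.2
base 3770 circle [ 465.5 -261.    81.2]
 brown n 153 mean px [368.9 196.5] xy [ 585.6 -138.5] yaw -0.302 len 116.0 w 43.4
 rod n 92 mid [ 584.8 -158.3] yaw -0.242 eig [ 10.3 288.1] axis dist from centre 91.2 knob along 147.7 rod range 99.0 157.1
side cam [ 148.31057378 -641.91108731  757.68066274]
ptop 1790 circle [452.4  99.3  79. ]
 brown n 166 mean px [244.1 228.2] xy [449.4  92.8] yaw 0.305 len 98.0 w 20.2
base 4873 circle [ 465.4 -263.1   81.3]
 brown n 327 mean px [339.2 276. ] xy [ 581.5 -147. ] yaw -0.359 len 140.1 w 53.5
 rod n 120 mid [ 612.1 -157.1] yaw -1.538 eig [ 292.8 2392. ] axis dist from centre -101.2 knob along 119.8 rod range 111.9 252.5
```

```bash
cat > tri.py <<'E'
from h import *
def tri(ct,cs,a,b):
    Pt=ct["K"]@np.c_[ct["R"],ct["t"]];Ps=cs["K"]@np.c_[cs["R"],cs["t"]]
    X=cv2.triangulatePoints(Pt,Ps,np.array(a,float).reshape(2,1),np.array(b,float).reshape(2,1))[:,0];return X[:3]/X[3]
E
python3 - <<'E'
from tri import *
T=bot.capture("top");S=bot.capture("side")
pts=dict(rodknob=((367.7,194.9),(339.3,270.7)),tabhole=((411.1,279.7),(283.6,349.6)),midk=((423.7,207.7),(368.4,322.4)),
 pk1=((259.5,216.25),(264.25,216.25)),pk2=((273.75,212.5),(273.75,222.5)),
 dotL=((232+131/4,205+187/4),(205+118/4,195+104/4)),dotR=((232+237/4,205+151/4),(205+194/4,195+148/4)))
for k,(a,b) in pts.items():print(k,tri(T,S,a,b).round(1))
b=np.array([465.5,-262]);yaw=lambda v:np.arctan2(v[1],v[0])
a=ray(T,[(367.7,194.9),(404.9,205.1)],19.6)[:,:2];print("rod top",a.round(1),yaw(a[0]-a[1])-np.pi/2)
a=ray(S,[(339.3,270.7),(357.9,302.1)],19.6)[:,:2];print("rod side",a.round(1),yaw(a[0]-a[1])-np.pi/2)
a=ray(T,[(411.1,279.7)],8)[0,:2];print("tab",a,yaw(b-a))
M=masks(T)
for nm,box,c0,z in(("base",(350,175,105,115),b,10),("ptop",(235,200,90,85),np.array([452.4,101]),12)):
    x,P,k=circle(T,big(sub(M["grey"],box)),z,81);e=P-x[:2];r=np.hypot(*e.T)
    for s in(1,-1):
        q=e[(r>86)&(e[:,0]*s>0)]
        if len(q):print(nm,s,len(q),"ang range",np.arctan2(s*q[:,1],s*q[:,0]).min(),np.arctan2(s*q[:,1],s*q[:,0]).max(),"rmax",r.max())
E
```

```text
rodknob [ 590.1 -135.4   20.7]
tabhole [ 370.9 -243.    10.3]
midk [ 557.8 -283.3   16.1]
pk1 [535.2 148.8   9.5]
pk2 [545.2 111.3   9.5]
dotL [440.1 133.9  45.9]
dotR [462.9  67.2  47.8]
rod top [[ 589.8 -135.4]
 [ 563.  -232.4]] -0.2698287458233679
rod side [[ 591.3 -134.7]
 [ 571.4 -231.6]] -0.20339534890172106
tab [ 369.99850651 -243.32131863] -0.19314700525020276
base 1 159 ang range -0.8949839610695215 0.8055105356657748 rmax 183.03000184471432
base -1 31 ang range -0.45582592050728954 0.02975871036094652 rmax 183.03000184471432
ptop 1 39 ang range -0.014591347618954214 0.6687610315547442 rmax 107.126318245479
```

```bash
cat > go.py <<'E'
import sys,numpy as np
from scipy.spatial.transform import Rotation as Ro
from plant import bot
def go(x,y,z,yaw):
    o=bot.get_obs();R=Ro.from_euler("xyz",o["tcp_rot"]).as_matrix();d=R.T@(np.array([x,y,z])-o["tool_pos"])
    w=(o["tcp_rot"][2]-yaw+np.pi)%(2*np.pi)-np.pi
    print("t",round(o["time"],2),"at",o["tool_pos"].round(1),o["tcp_rot"].round(3),"shift",d.round(1),"turn",w.round(3),"F",o["contact_force"].round(1),"w",round(o["grip_width"],1))
if __name__=="__main__":go(*map(float,sys.argv[1:5]))
E
python3 go.py 452 101 300 1.89; python3 - <<'E'
from tri import *
T=bot.capture("top");S=bot.capture("side")
print("jar lid",ray(T,[(380,140)],105),"jar base side",ray(S,[(383,262)],0), "salt",ray(T,[(289,146)],90))
E
```

```text
t 0.3 at [199.4 485.6 404.5] [-3.141 -0.     2.752] shift [-379.8 -259.8  104.6] turn 0.862 F [-1.  -0.2  1.2] w 91.9
jar lid [[ 713.24592373 -150.80773623  105.        ]] jar base side [[ 7.15221904e+02 -1.54346658e+02 -1.13686838e-13]] salt [[701.31419887  74.31745636  90.        ]]
```

The manual's scale: shifts go in units of 25 mm. Converting my numbers, -225 mm is -9, -180 mm is -7.2.

```bash
echo '[[[92, -1.8, -1.24, 0.48, 0.17], [92, -3.6, -2.48, 1, 0.34], [92, -5.4, -3.72, 1.48, 0.51], [92, -7.2, -4.96, 2, 0.68], [92, -9, -6.2, 2.48, 0.862]]]' | python3 shift.py; python3 go.py 452 101 300 1.89
```

```text
time: 1.02
tool_pos: [349.4, 255.3, 342.6]
tcp_rot: [3.141, -0.0, 1.884]
contact_force: [1.3, 0.5, -0.5]
grip_width: 91.7
finger_force: 0.0
t 1.02 at [349.4 255.3 342.6] [ 3.141 -0.     1.884] shift [-178.4   50.    42.6] turn -0.006 F [ 1.3  0.5 -0.5] w 91.7
```

Scaled: -178.4 mm is -7.136, -119 mm is -4.76.

```bash
echo '[[[92, -2.4, 0.68, 0.56, 0], [92, -4.76, 1.32, 1.12, 0], [92, -7.136, 2, 1.704, 0], [92, -7.136, 2, 1.704, 0]]]' | python3 shift.py; python3 go.py 452 101 199 1.89
```

```text
time: 1.52
tool_pos: [453.8, 100.0, 299.3]
tcp_rot: [-3.141, 0.0, 1.884]
contact_force: [-0.0, 0.9, -0.2]
grip_width: 92.0
finger_force: 0.0
t 1.52 at [453.8 100.  299.3] [-3.141  0.     1.884] shift [  1.6  -1.3 100.3] turn -0.006 F [-0.   0.9 -0.2] w 92.0
```

```bash
echo '[[[60, 0.064, -0.052, 2, 0], [60, 0.064, -0.052, 3.6, 0], [60, 0.064, -0.052, 4.012, 0], [60, 0.064, -0.052, 4.012, 0]]]' | python3 shift.py; python3 go.py 452 101 199 1.89;  echo '[[[0, 0, 0, 0, 0], [0, 0, 0, 0, 0], [0, 0, 0, 0, 0], [0, 0, 0, 0, 0], [0, 0, 0, 0, 0]]]' | python3 shift.py
```

```text
time: 2.02
tool_pos: [450.4, 104.8, 200.2]
tcp_rot: [-3.141, -0.0, 1.891]
contact_force: [-0.2, -0.6, -0.7]
grip_width: 60.9
finger_force: 0.0
t 2.02 at [450.4 104.8 200.2] [-3.141 -0.     1.891] shift [-4.1  0.3  1.2] turn 0.001 F [-0.2 -0.6 -0.7] w 60.9
time: 2.65
tool_pos: [450.6, 104.2, 200.0]
tcp_rot: [3.141, 0.0, 1.89]
contact_force: [-0.5, -0.2, -1.3]
grip_width: 14.8
finger_force: 27.3
```

```bash
echo '[[[0, 0, 0, 0, 0], [0, 0, 0, 0, 0], [0, 0, 0, -0.8, 0], [0, 0, 0, -2.4, 0], [0, 0, 0, -3.2, 0]]]' | python3 shift.py; python3 - <<'E'
from h import *
T=bot.capture("top")["color"];S=bot.capture("side")["color"]
f=lambda i,x,y:cv2.resize(i[y:y+130,x:x+130,::-1],None,fx=3,fy=3)
cv2.imwrite("pics/g.png",np.hstack([f(T,220,180),f(S,190,140)]))
E
```

```text
time: 3.28
tool_pos: [450.3, 104.1, 280.9]
tcp_rot: [3.141, 0.0, 1.89]
contact_force: [0.7, -0.1, -4.4]
grip_width: 14.7
finger_force: 30.0
```

View pics/g.png

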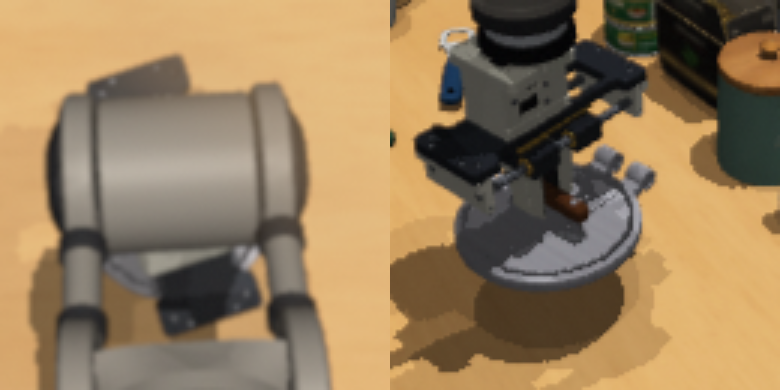

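The plate is held level, with its knuckles at about (607,158) and (642,178) in the crop. I'll carry it over the base next.

```bash
python3 go.py 466.2 -258.6 265 1.358; 
```

```text
t 3.38 at [450.6 104.2 281.2] [3.139e+00 1.000e-03 1.890e+00] shift [-349.4  -99.    16.1] turn 0.532 F [-0.4 -0.5 -3.6] w 14.7
```

Scaled: -175 mm is -7, -135 mm is -5.4.

```bash
echo '[[[0, -0.8, -0.24, 0, 0.03], [0, -2.2, -0.64, 0, 0.1], [0, -3.8, -1.08, 0, 0.17], [0, -5.4, -1.52, 0, 0.24], [0, -7, -2, 0, 0.3]]]' | python3 shift.py >/dev/null; python3 go.py 466.2 -258.6 265 1.358
```

```text
t 4.0 at [457.2 -78.9 278.2] [-3.139e+00 -1.000e-03  1.588e+00] shift [-179.9    6.    13. ] turn 0.23 F [ 0.8  0.4 -3.3] w 14.0
```

Scaled: 3 mm is 0.12, -177 mm is -7.08.

```bash
echo '[[[0, -2, 0.08, 0.12, 0.07], [0, -4, 0.12, 0.24, 0.14], [0, -5.8, 0.2, 0.36, 0.2], [0, -6.8, 0.24, 0.48, 0.23], [0, -7.08, 0.24, 0.52, 0.23]]]' | python3 shift.py >/dev/null;echo '[[[0, 0, 0, 0, 0], [0, 0, 0, 0, 0], [0, 0, 0, 0, 0]]]' | python3 shift.py >/dev/null; python3 go.py 466.2 -258.6 265 1.358
python3 - <<'E'
from h import *
S=bot.capture("side");T=bot.capture("top")
cv2.imwrite("pics/h.png",cv2.resize(np.vstack([S["color"][255:365,270:400,::-1],T["color"][185:295,350:480,::-1]]),None,fx=2.7,fy=2.7,interpolation=cv2.INTER_CUBIC))
E
```

```text
t 5.0 at [ 467.3 -253.6  266.9] [-3.141 -0.     1.361] shift [-5.1 -0.   1.9] turn 0.003 F [ 0.4  0.1 -2.8] w 14.8
```

View pics/h.png

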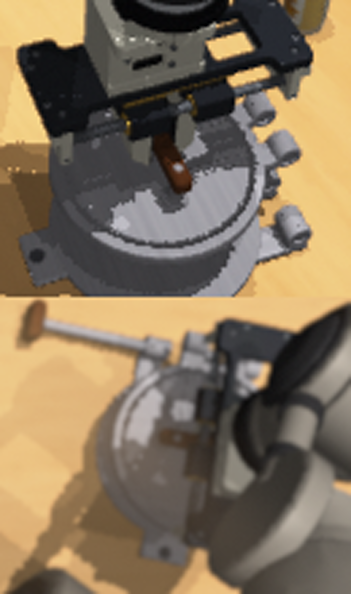

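The plate now hovers over the base in line with it. I'll draw the predicted knuckle end centres on a zoomed side crop to check the offset of the plate in the grip.

```bash
cat > z.py <<'E'
from h import *
S=bot.capture("side");o=bot.get_obs();x0,y0=340,278
im=cv2.resize(S["color"][y0:y0+85,x0:x0+65,::-1],None,fx=7,fy=7,interpolation=cv2.INTER_CUBIC)
raw=im.copy()
def body(c,yaw,p):
    r=np.array([[np.cos(yaw),-np.sin(yaw)],[np.sin(yaw),np.cos(yaw)]]);return np.r_[r@p[:2]+c[:2],c[2]+p[2]]
yt=o["tcp_rot"][2];p=o["tool_pos"]
pc=np.array([p[0]-3.5*np.cos(yt),p[1]-3.5*np.sin(yt),p[2]-200.])
print("plate c",pc.round(1))
for c,yaw,ps,col in((pc,yt-np.pi/2,[(95,-29.5,10.5),(95,9.5,10.5)],(0,0,255)),(np.array([465.5,-262,0]),-.213,[(95,-56,20.5),(95,-7,20.5)],(255,0,0))):
    for q in ps:
        th=np.linspace(0,6.28,12,endpoint=False)
        P=np.array([body(c,yaw,np.array(q)+[10.5*np.cos(t),0,10.5*np.sin(t)]) for t in th])
        for u in proj(S,P):cv2.circle(im,tuple(((u-[x0,y0]+.5)*7).astype(int)),2,col,-1)
        print(q,proj(S,body(c,yaw,np.array(q)))[0].round(1))
cv2.imwrite("pics/z.png",im)
E
python3 z.py
```

```text
plate c [ 466.5 -257.5   67. ]
(95, -29.5, 10.5) [377.1 313.7]
(95, 9.5, 10.5) [368.  298.9]
(95, -56, 20.5) [380.7 342.9]
(95, -7, 20.5) [369.4 323.5]
```

View pics/z.png

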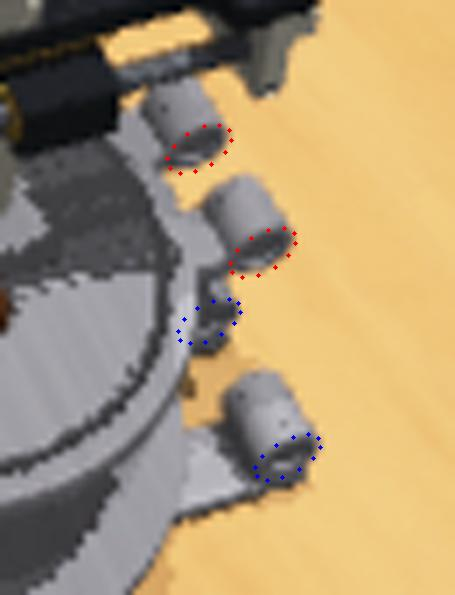

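The predicted plate knuckles (red) match to about 1 mm. The base hinge sits about 1 mm further towards -y than predicted. I'll shift by this, descend to just above the base knuckles and compare the gaps.

```bash
python3 go.py 465.8 -260.6 235 1.358;echo '[[[0, -0.16, 0, 0.4, 0], [0, -0.288, 0, 0.88, 0], [0, -0.288, 0, 1.26, 0], [0, -0.288, 0, 1.26, 0], [0, -0.288, 0, 1.26, 0]]]' | python3 shift.py >/dev/null;  python3 go.py 465.8 -260.6 235 1.358; sed -i 's/465.5,-262,0/465.3,-263,0/' z.py; python3 z.py
```

```text
t 5.15 at [ 467.3 -254.   267. ] [ 3.141 -0.     1.361] shift [-6.7 -0.1 32. ] turn 0.003 F [ 0.2 -1.2 -3.8] w 14.7
t 5.78 at [ 465.8 -261.6  235.3] [ 3.142 -0.     1.36 ] shift [ 1.  -0.2  0.3] turn 0.002 F [ 0.  -0.4 -2.9] w 14.7
plate c [ 465.1 -265.1   35.5]
(95, -29.5, 10.5) [376.9 326.1]
(95, 9.5, 10.5) [368.  311.1]
(95, -56, 20.5) [380.9 343.3]
(95, -7, 20.5) [369.7 323.8]
```

View pics/z.png

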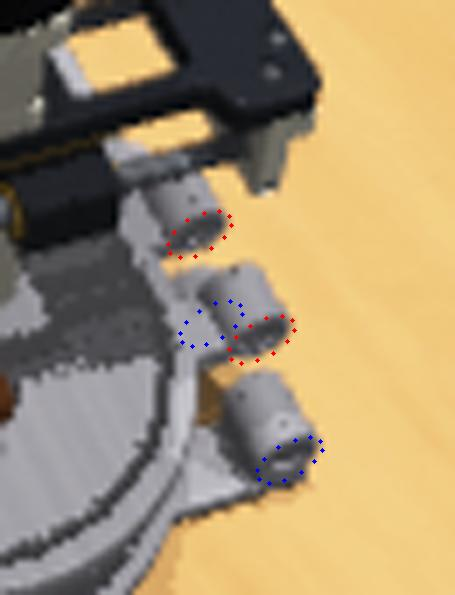

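```bash
cat > tm.py <<'E'
from h import *
S=bot.capture("side");g=cv2.cvtColor(S["color"],cv2.COLOR_RGB2GRAY);k=8
G=cv2.resize(g,None,fx=k,fy=k,interpolation=cv2.INTER_CUBIC)
up=lambda u:((np.array(u)+.5)*k-.5)
def match(a,b,h=(-4,6,-5,5)):
    A=up(a).round().astype(int);B=up(b).round().astype(int);x0,x1,y0,y1=[v*k for v in h]
    t=G[A[1]+y0:A[1]+y1,A[0]+x0:A[0]+x1];s=3*k
    r=cv2.matchTemplate(G[B[1]+y0-s:B[1]+y1+s,B[0]+x0-s:B[0]+x1+s],t,cv2.TM_CCOEFF_NORMED)
    _,m,_,l=cv2.minMaxLoc(r);return ((np.array(l)-s)/k).round(2),round(m,3)
A=(376.9,326.1);C=(368.0,311.1);B=(380.9,343.3)
for h in((-4,6,-5,5),(-3,6,-3,5),(-5,6,-6,6),(0,6,-3,5)):print("A->B",match(A,B,h),"B->A",match(B,A,h),"C->A",match(C,A,h))
def J(c,p,yaw):
    e=np.array([[np.cos(yaw),np.sin(yaw),0],[-np.sin(yaw),np.cos(yaw),0],[0,0,1]]);return np.array([proj(c,p+d)[0]-proj(c,p)[0] for d in e]).T
print(J(S,np.array([546,-337,20.]),-.213).round(3))
E
python3 tm.py
```

```text
A->B (array([-0.25,  1.38]), 0.796) B->A (array([ 0.5 , -1.25]), 0.795) C->A (array([ 0.38, -0.12]), 0.967)
A->B (array([-1.38,  3.  ]), 0.895) B->A (array([ 0.5 , -1.25]), 0.801) C->A (array([ 0.38, -0.12]), 0.973)
A->B (array([-0.12,  1.25]), 0.777) B->A (array([ 0.5 , -1.38]), 0.81) C->A (array([ 0.25, -0.12]), 0.936)
A->B (array([-1.25,  3.  ]), 0.934) B->A (array([ 0.38, -0.75]), 0.854) C->A (array([0.25, 0.  ]), 0.972)
[[ 0.439 -0.238  0.069]
 [-0.139 -0.413 -0.276]]
```

```bash
cat >> tm.py <<'E'
print("---- empty base")
g=cv2.cvtColor(cv2.imread("pics/side0.png"),cv2.COLOR_BGR2GRAY);G=cv2.resize(g,None,fx=k,fy=k,interpolation=cv2.INTER_CUBIC)
def pt(c,yaw,q):
    return np.array([c[0]+q[0]*np.cos(yaw)-q[1]*np.sin(yaw),c[1]+q[0]*np.sin(yaw)+q[1]*np.cos(yaw),q[2]])
for c,yaw in(((465.3,-263),-.213),((465.3,-263),-.24)):
    u=[proj(S,pt(c,yaw,(95,y,20.5)))[0] for y in(-56,-7,32)]
    print(yaw,np.round(u,1).tolist())
    for h in((-4,6,-5,5),(-3,6,-3,5),(0,6,-3,5)):print(match(u[0],u[1],h),match(u[0],u[2],h),match(u[1],u[2],h))
E
python3 tm.py | sed -n '/----/,$p'
```

```text
---- empty base
-0.213 [[380.9, 343.3], [369.7, 323.8], [361.4, 309.5]]
(array([-0.12,  0.38]), 0.979) (array([-0.25,  0.5 ]), 0.963) (array([0., 0.]), 0.969)
(array([-0.12,  0.38]), 0.981) (array([-0.25,  0.5 ]), 0.963) (array([-0.12,  0.12]), 0.968)
(array([0.  , 0.25]), 0.979) (array([-0.12,  0.25]), 0.98) (array([0., 0.]), 0.978)
-0.24 [[380.8, 344.6], [370.1, 324.8], [362.3, 310.3]]
(array([-0.75,  0.62]), 0.982) (array([-1.12,  0.75]), 0.964) (array([-0.5 ,  0.25]), 0.971)
(array([-0.62,  0.62]), 0.982) (array([-1.25,  0.88]), 0.965) (array([-0.5 ,  0.25]), 0.97)
(array([-0.62,  0.5 ]), 0.979) (array([-1. ,  0.5]), 0.981) (array([-0.38,  0.12]), 0.984)
```

```bash
cat > tm2.py <<'E'
from h import *
import sys
k=8;S=bot.capture("side");o=bot.get_obs()
U=lambda g:cv2.resize(g,None,fx=k,fy=k,interpolation=cv2.INTER_CUBIC)
G0=U(cv2.cvtColor(cv2.imread("pics/side0.png"),cv2.COLOR_BGR2GRAY));G1=U(cv2.cvtColor(S["color"],cv2.COLOR_RGB2GRAY))
up=lambda u:((np.array(u)+.5)*k-.5).round().astype(int)
def match(a,b,h):
    A=up(a);B=up(b);x0,x1,y0,y1=[v*k for v in h];s=3*k
    t=G0[A[1]+y0:A[1]+y1,A[0]+x0:A[0]+x1]
    r=cv2.matchTemplate(G1[B[1]+y0-s:B[1]+y1+s,B[0]+x0-s:B[0]+x1+s],t,cv2.TM_CCOEFF_NORMED)
    _,m,_,l=cv2.minMaxLoc(r);return (np.array(l)-s-up(b)*0)/k+((B-A)-(np.array(b)-np.array(a))*k)/k,m
def pt(c,yaw,q):
    return np.array([c[0]+q[0]*np.cos(yaw)-q[1]*np.sin(yaw),c[1]+q[0]*np.sin(yaw)+q[1]*np.cos(yaw),q[2]])
p=o["tool_pos"];yt=o["tcp_rot"][2];pc=p-3.5*np.array([np.cos(yt),np.sin(yt),0])
b=(465.3,-263);D=[]
for y in(-56,-7,32):
    for yp in(-29.5,9.5):
        X=pt(pc,yt-np.pi/2,(95,yp,p[2]-200+10.5))
        for h in((-4,6,-5,4),(0,6,-3,5),(-2,6,-3,5)):
            d,m=match(proj(S,pt(b,-.21,(95,y,20.5)))[0],proj(S,X)[0],h)
            if m>.85:D.append(d);print(y,yp,d.round(2),round(m,3))
d=np.median(D,0)
e=np.array([[np.cos(-.21),np.sin(-.21),0],[-np.sin(-.21),np.cos(-.21),0]])
J=np.array([proj(S,X+v)[0]-proj(S,X)[0] for v in e]).T
print("median",d,"plate off vs base, body xy:",np.linalg.solve(J,d)," nominal centre diff body",e[:,:2]@(pc[:2]-b))
E
python3 tm2.py
```

```text
-56 -29.5 [ 0.26 -0.86] 0.852
median [ 0.2550657  -0.85611452] plate off vs base, body xy: [1.52375753 1.78682002]  nominal centre diff body [ 0.16754262 -2.02557535]
```

```bash
echo '[[[0, 0, -0.06, 0.16, 0], [0, 0, -0.06, 0.32, 0], [0, 0, -0.06, 0.48, 0], [0, 0, -0.06, 0.48, 0]]]' | python3 shift.py; python3 tm2.py | tail -4
```

```text
time: 6.48
tool_pos: [464.1, -261.2, 222.8]
tcp_rot: [-3.141, -0.0, 1.36]
contact_force: [0.3, 0.7, -4.2]
grip_width: 14.3
finger_force: 30.0
-7 9.5 [-0.23 -0.24] 0.851
32 -29.5 [ 0.05 -0.44] 0.865
32 9.5 [-0.18 -0.58] 0.858
median [-0.18439116 -0.23943401] plate off vs base, body xy: [-0.08864733  0.67529532]  nominal centre diff body [-1.47259025 -2.02881583]
```

```bash
echo '[[[0, 0, 0, 0.2, 0], [0, 0, 0, 0.36, 0], [0, 0, 0, 0.46, 0], [0, 0, 0, 0.46, 0]]]' | python3 shift.py; python3 z.py
```

```text
time: 7.02
tool_pos: [464.1, -261.2, 211.5]
tcp_rot: [-3.141, -0.0, 1.36]
contact_force: [-0.7, 0.0, -4.3]
grip_width: 14.6
finger_force: 30.0
plate c [ 463.5 -264.7   11.7]
(95, -29.5, 10.5) [374.6 333. ]
(95, 9.5, 10.5) [366. 318.]
(95, -56, 20.5) [380.9 343.3]
(95, -7, 20.5) [369.7 323.8]
```

View pics/z.png

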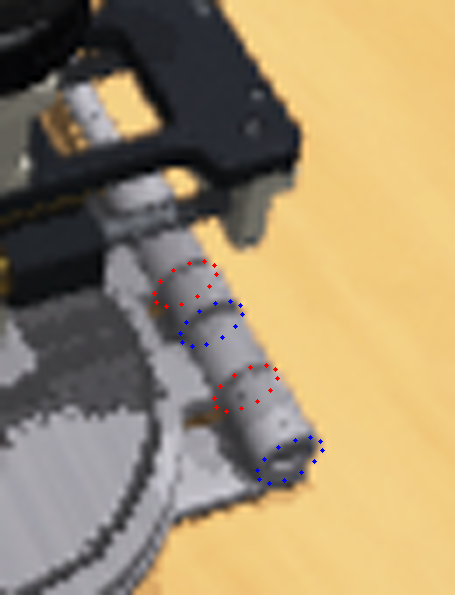

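The five knuckles form one straight row, so I'll lower the last bit and release.

```bash
echo '[[[0, 0, 0, 0.06, 0], [0, 0, 0, 0.08, 0], [0, 0, 0, 0.08, 0]]]' | python3 shift.py; echo '[[[40, 0, 0, 0.08, 0], [50, 0, 0, 0.08, 0], [50, 0, 0, 0.08, 0], [50, 0, 0, -1.6, 0], [50, 0, 0, -3.8, 0]]]' | python3 shift.py
```

```text
time: 7.45
tool_pos: [464.2, -261.3, 210.0]
tcp_rot: [3.141, 0.0, 1.36]
contact_force: [-1.0, -0.2, -1.5]
grip_width: 15.0
finger_force: 30.0
time: 8.07
tool_pos: [463.9, -261.1, 304.9]
tcp_rot: [-3.139, -0.001, 1.36]
contact_force: [-0.0, -0.4, 0.1]
grip_width: 49.4
finger_force: 0.0
```

```bash
python3 go.py 599.6 -82.3 305 -0.21; echo '[[[0, 1.6, -0.8, 0, 0.18], [0, 3.2, -1.6, 0, 0.36], [0, 4.8, -2.4, 0, 0.54], [0, 6.4, -3.2, 0, 0.72], [0, 8.12, -3.8, 0, 0.9]]]' | python3 shift.py ; python3 go.py 599.6 -82.3 305 -0.21
```

```text
t 8.07 at [ 463.9 -261.1  304.9] [-3.139e+00 -1.000e-03  1.360e+00] shift [ 2.033e+02  9.520e+01 -1.000e-01] turn 1.57 F [-0.  -0.4  0.1] w 49.4
time: 8.7
tool_pos: [413.3, -42.2, 305.0]
tcp_rot: [3.141, -0.001, 0.455]
contact_force: [-0.2, 0.3, -0.9]
grip_width: 4.4
finger_force: 0.0
t 8.7 at [413.3 -42.2 305. ] [ 3.141e+00 -1.000e-03  4.550e-01] shift [149.7 118.    0.2] turn 0.665 F [-0.2  0.3 -0.9] w 4.4
```

Scaled: 150 mm is 6, 118 mm is 4.72.

```bash
echo '[[[0, 1.48, 1.16, 0, 0.17], [0, 3, 2.36, 0, 0.33], [0, 4.48, 3.52, 0, 0.5], [0, 6, 4.72, 0, 0.665], [0, 6, 4.72, 0, 0.665]]]' | python3 shift.py >/dev/null; echo '[[[0, 0, 0, 0, 0]]]' | python3 shift.py>/dev/null; python3 go.py 599.6 -82.3 188 -0.21; python3 - <<'E'
from h import *
T=bot.capture("top");S=bot.capture("side")
a=np.hstack([cv2.resize(c["color"][y:y+120,x:x+120,::-1],None,fx=3.3,fy=3.3,interpolation=cv2.INTER_CUBIC) for c,x,y in((T,340,170),(S,275,250))])
cv2.imwrite("pics/r.png",a)
for n,c,b in(("top",T,(345,175,40,45)),("side",S,(322,250,28,40))):
    m=big(sub(masks(c)["brown"],b));ys,xs=np.nonzero(m);uv=np.c_[xs,ys];d=ray(c,[uv.mean(0)],20)[0,:2]-[464,-263]
    print(n,len(xs),uv.mean(0),"body xy at z20",d@[.978,-.2085],d@[.2085,.978])
E
```

```text
t 9.45 at [600.1 -82.  304.3] [-3.141e+00  2.000e-03 -2.020e-01] shift [ -0.2   0.4 116.3] turn 0.008 F [-0.9 -1.5  0. ] w 0.4
top 24 [379.45833333 189.04166667] body xy at z20 118.36485989172274 123.50649311132169
side 419 [333.55608592 271.06921241] body xy at z20 84.0473156251676 155.06290547111837
```

View pics/r.png

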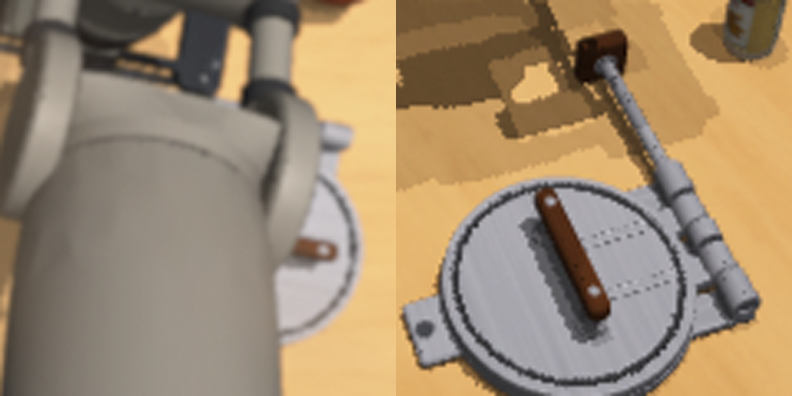

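The plate lies flat with all five knuckles in line, and the knob stands free at about (602,55) in the crop. I'll lower the closed fingers behind the knob.

The manual's scale: shifts go in units of 25 mm. Converting my numbers, 116 mm is 4.64, 95 mm is 3.8.

```bash
echo '[[[0, 0, 0, 2, 0.008], [0, 0, 0, 3.8, 0.008], [0, 0, 0, 4.64, 0.008], [0, 0, 0, 4.64, 0.008]]]' | python3 shift.py|head -4; echo '[[[0, 0, 0.16, 0, 0], [0, 0, 0.32, 0, 0], [0, 0, 0.48, 0, 0], [0, 0, 0.64, 0, 0], [0, 0, 0.8, 0, 0]]]' | python3 shift.py; python3 go.py 599.6 -82.3 188 -0.21
```

```text
time: 10.05
tool_pos: [599.6, -81.9, 187.7]
tcp_rot: [-3.141, 0.004, -0.211]
contact_force: [0.0, -0.6, 0.1]
time: 10.68
tool_pos: [596.6, -101.9, 189.1]
tcp_rot: [-3.141, -0.001, -0.211]
contact_force: [0.1, 1.4, 2.1]
grip_width: 0.6
finger_force: 0.7
t 10.68 at [ 596.6 -101.9  189.1] [-3.141e+00 -1.000e-03 -2.110e-01] shift [ -1.2 -19.8   1.1] turn -0.001 F [0.1 1.4 2.1] w 0.6
```

```bash
for i in 1; do echo '[[[0, 0, 0.16, 0, 0], [0, 0, 0.32, 0, 0], [0, 0, 0.48, 0, 0], [0, 0, 0.64, 0, 0], [0, 0, 0.8, 0, 0]]]' | python3 shift.py|sed -n '2p;4p'; done; echo '[[[0, 0, 0.12, 0, 0], [0, 0, 0.24, 0, 0], [0, 0, 0.36, 0, 0], [0, 0, 0.48, 0, 0], [0, 0, 0.6, 0, 0]]]' | python3 shift.py|sed -n '2p;4p'; python3 tm2.py >/dev/null; python3 - <<'E'
from h import *
S=bot.capture("side");m=masks(S)["brown"];m=big(sub(m,(322,250,40,60)));ys,xs=np.nonzero(m);print(len(xs),xs.mean(),ys.mean())
E
```

```text
tool_pos: [592.3, -121.5, 188.8]
contact_force: [0.6, 0.9, 2.1]
tool_pos: [589.2, -136.1, 188.8]
contact_force: [0.2, 1.5, 0.7]
627 334.81020733652315 281.9409888357257
  return _methods._mean(a, axis=axis, dtype=dtype,
  ret = ret.dtype.type(ret / rcount)
Traceback (most recent call last):
  File "tm2.py", line 25, in <module>
    print("median",d,"plate off vs base, body xy:",np.linalg.solve(J,d)," nominal centre diff body",e[:,:2]@(pc[:2]-b))
                                                   ~~~~~~~~~~~~~~~^^^^^
ValueError: solve: Input operand 1 does not have enough dimensions (has 0, gufunc core with signature (m,m),(m,n)->(m,n) requires 2)
```

```bash
echo '[[[0, 0, 0.16, 0, 0], [0, 0, 0.32, 0, 0], [0, 0, 0.48, 0, 0], [0, 0, 0.64, 0, 0], [0, 0, 0.8, 0, 0]]]' | python3 shift.py|sed -n '2p;4p'; echo '[[[0, 0, 0.16, 0, 0], [0, 0, 0.32, 0, 0], [0, 0, 0.48, 0, 0], [0, 0, 0.64, 0, 0], [0, 0, 0.8, 0, 0]]]' | python3 shift.py|sed -n '2p;4p'
```

```text
tool_pos: [585.0, -155.9, 188.7]
contact_force: [0.2, 1.2, 0.4]
tool_pos: [580.8, -175.3, 188.8]
contact_force: [-0.8, 1.7, 0.5]
```

Scaled: 12 mm is 0.48, 9 mm is 0.36.

```bash
echo '[[[0, 0, 0.12, 0, 0], [0, 0, 0.24, 0, 0], [0, 0, 0.36, 0, 0], [0, 0, 0.48, 0, 0]]]' | python3 shift.py|sed -n '2p;4p'; echo '[[[0, 0, 0.04, 0, 0], [0, 0, 0.08, 0, 0], [0, 0, 0.12, 0, 0], [0, 0, 0.16, 0, 0]]]' | python3 shift.py|sed -n '2p;4p'
```

```text
tool_pos: [578.3, -186.9, 188.8]
contact_force: [-0.4, 1.8, 0.9]
tool_pos: [577.5, -190.7, 188.8]
contact_force: [-0.4, 2.1, 1.3]
```

```bash
echo '[[[0, 0, 0.04, 0, 0], [0, 0, 0.08, 0, 0]]]' | python3 shift.py|sed -n '2p;4p'; echo '[[[0, 0, 0.04, 0, 0], [0, 0, 0.08, 0, 0]]]' | python3 shift.py|sed -n '2p;4p';
```

```text
tool_pos: [577.1, -192.7, 188.8]
contact_force: [-0.2, 3.0, 2.0]
tool_pos: [576.9, -193.3, 188.9]
contact_force: [2.5, 11.8, 2.3]
```

```bash
echo '[[[0, 0, 0.04, 0, 0], [0, 0, 0.04, 0, 0]]]' | python3 shift.py|sed -n '2p;4p'; echo '[[[0, 0, -0.12, 0, 0], [0, 0, -0.6, 0, 0], [0, 0, -1.2, 0, 0], [0, 0, -1.6, -2.4, 0], [0, 0, -2.8, -4.8, 0]]]' | python3 shift.py|sed -n '1,4p'; echo '[[[0, -2.4, -0.8, 0, 0], [0, -4.8, -1.6, 0, 0], [0, -7.2, -2.4, 0, 0], [0, -7.2, -2.4, 0, 0]]]' | python3 shift.py|sed -n '2p;4p'
python3 - <<'E'
from tri import *
T=bot.capture("top");S=bot.capture("side")
c0=np.array([464,-263]);R=np.array([[.978,.2085],[-.2085,.978]])
for y in(56,73,114,151):
    P=np.r_[R@[95,y]+c0,20];print(y,proj(T,P)[0].round(1),proj(S,P)[0].round(1))
for n,c,b in(("top",T,(370,180,45,40)),("side",S,(325,255,45,55))):
    m=big(sub(masks(c)["brown"],b));ys,xs=np.nonzero(m);print(n,len(xs),xs.mean(),ys.mean(),xs.min(),xs.max(),ys.min(),ys.max())
    x,P,k=circle(c,big(cv2.morphologyEx(sub(masks(c)["grey"],(350,175,105,115) if n=="top" else (275,255,115,125)),cv2.MORPH_CLOSE,np.ones((3,3)))),22,80);print(x)
M=masks(S)["grey"]
E
```

```text
tool_pos: [576.9, -193.5, 188.9]
contact_force: [2.6, 12.7, 2.9]
time: 15.65
tool_pos: [590.8, -128.8, 305.7]
tcp_rot: [3.141, 0.001, -0.212]
contact_force: [1.0, -0.6, 0.1]
tool_pos: [423.4, -30.3, 304.3]
contact_force: [1.2, -0.4, -0.1]
56 [403.2 203. ] [355.9 301.4]
73 [396.8 201.6] [352.6 295.7]
114 [381.5 198.3] [344.9 282.4]
151 [367.6 195.4] [338.4 271.2]
top 120 398.68333333333334 202.30833333333334 394 404 195 210
[ 459.96242799 -223.08434518  117.35910108]
side 180 353.22222222222223 296.9277777777778 345 363 290 306
[ 464.09212078 -266.56871897   79.90027742]
```

The rod stopped where home should be. To be sure it is seated rather than jammed, I'll go back and push once more, harder.

Scaled: 40 mm is 1.6, 180 mm is 7.2.

```bash
echo '[[[0, 2.4, 0.8, 0, 0], [0, 4.8, 1.6, 0, 0], [0, 7.2, 2.4, 0, 0], [0, 7.2, 2.4, 2.4, 0], [0, 7.2, 2.4, 4.68, 0]]]' | python3 shift.py|sed -n '2p;4p'; python3 go.py 577.7 -189.5 188.8 -0.211
```

```text
tool_pos: [592.6, -130.6, 185.9]
contact_force: [0.3, -0.2, -0.6]
t 16.88 at [ 592.6 -130.6  185.9] [ 3.141e+00 -3.000e-03 -2.120e-01] shift [-2.1 60.7 -2.9] turn -0.001 F [ 0.3 -0.2 -0.6] w 0.2
```

```bash
echo '[[[0, -0.04, 0.8, -0.08, 0], [0, -0.08, 1.6, -0.08, 0], [0, -0.08, 2.24, -0.08, 0], [0, -0.08, 2.4, -0.08, 0]]]' | python3 shift.py|sed -n '2p;4p'; echo '[[[0, 0, 0.08, 0, 0], [0, 0, 0.16, 0, 0], [0, 0, 0.24, 0, 0], [0, 0, 0.28, 0, 0]]]' | python3 shift.py|sed -n '2p;4p';echo '[[[0, 0, 0.08, 0, 0], [0, 0, 0.08, 0, 0]]]' | python3 shift.py|sed -n '2p;4p'
```

```text
tool_pos: [576.2, -189.3, 191.2]
contact_force: [-0.5, -0.0, 0.0]
tool_pos: [575.0, -192.9, 189.9]
contact_force: [1.7, 8.9, 3.8]
tool_pos: [574.9, -193.3, 190.0]
contact_force: [2.0, 14.1, 4.4]
```

```bash
echo '[[[0, 0, 0.08, 0, 0], [0, 0, 0.16, 0, 0], [0, 0, 0.16, 0, 0]]]' | python3 shift.py|sed -n '2p;4p'; echo '[[[0, 0, -0.4, 0, 0], [0, 0, -1, 0, 0], [0, 0, -1.6, -0.8, 0], [0, 0, -2, -3.2, 0], [0, 0, -2.8, -4.8, 0]]]' | python3 shift.py|sed -n '1,4p'; echo '[[[0, -2.4, -0.8, 0, 0], [0, -4.8, -1.6, 0, 0], [0, -7.2, -2.4, 0, 0], [0, -7.2, -2.4, 0, 0]]]' | python3 shift.py|sed -n '2p;4p'
python3 - <<'E'
from h import *
ref=cv2.imread("pics/side0.png");S=bot.capture("side");T=bot.capture("top")
for n,c,b in(("top",T,(370,180,45,40)),("side",S,(325,255,45,55))):
    m=big(sub(masks(c)["brown"],b));ys,xs=np.nonzero(m);print(n,len(xs),xs.mean(),ys.mean(),xs.min(),xs.max(),ys.min(),ys.max())
r0=cv2.imread("pics/top0.png")[:,:,::-1].astype(int)
for nm,(x,y,w,h),im,r in(("salt",(315,183,25,38),S["color"],ref[:,:,::-1]),("jar",(370,222,30,50),S["color"],ref[:,:,::-1]),("lemon",(228,143,24,25),S["color"],ref[:,:,::-1])):
    print(nm,"diff",np.abs(im[y:y+h,x:x+w].astype(int)-r[y:y+h,x:x+w]).mean().round(2))
E
```

```text
tool_pos: [574.7, -194.3, 190.1]
contact_force: [7.4, 29.0, 6.2]
time: 19.12
tool_pos: [588.4, -131.6, 312.0]
tcp_rot: [3.141, -0.002, -0.212]
contact_force: [0.8, 0.1, -0.7]
tool_pos: [420.8, -33.2, 309.2]
contact_force: [0.3, -0.3, 0.3]
top 121 398.7107438016529 202.34710743801654 394 404 195 210
side 178 353.30898876404495 296.8314606741573 345 363 290 306
salt diff 12.51
jar diff 12.01
lemon diff 80.77
```

```bash
python3 - <<'E'
from plant import bot
import cv2,numpy as np
a=cv2.imread("pics/top0.png")[:,:,::-1];b=bot.capture("top")["color"]
for nm,(x,y,w,h) in dict(lemon=(128,172,34,34),salt=(276,138,26,26),jar=(366,130,26,32)).items():
    d=[]
    for i in(a,b):
        g=cv2.cvtColor(np.ascontiguousarray(i[y:y+h,x:x+w]),cv2.COLOR_RGB2GRAY).astype(np.float32);d.append(g)
    print(nm,np.round(cv2.phaseCorrelate(*d)[0],2),np.abs(d[0]-d[1]).mean().round(2))
print(bot.close_job())
E
```

```text
lemon [-0.03 -0.04] 10.34
salt [0.54 0.59] 10.05
jar [ 0.49 -0.02] 8.53
the job is handed in; nothing more can be done
None
```

The upper plate is seated on the base and released, the hinge rod is pushed home through all five knuckles until the knob stopped at the hinge (a second push at about 29 N did not move it), and the job is handed in after about 20 s; the arm never went near the salt shaker, spice jar or lemon, and a last top-view check found the lemon in place and shifts of about half a pixel (1–2 mm) for the shaker and jar, which I put down to arm shadow but did not confirm.

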